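Clamp a sample block for engraving

ROBOT

A 6-joint arm with a two-finger parallel gripper is mounted at the origin on a cart in front of the work surface, level with it; the furniture and walls round the work are solid. World frame = base frame: x ahead of the robot, y to its left, z up, the work surface at z = 0. Lengths are in m, angles in rad, forces in N, time in s.
With the tool pointing down it reaches from about 0.35 to 0.775 m from the base axis. Payload 7.3 kg.
Tool frame: the origin (TCP) lies midway between the tips of the shut fingers; the grasp point (between the pads) lies 19 mm behind it; z points along the fingers, y is the line along which they close (so a half turn about z gives the same grasp; the last joint's range is limited). The gripper opens to 92 mm and grips with 3 to 60 N. Pads are 19 mm wide; open, the fingers measure 130 mm over their backs; the gripper's body (75 mm by 190 mm) begins 47 mm behind the grasp point.
Start: joints at [1.149, 0.342, 1.524, -0, 1.275, -0.146], TCP at [0.143, 0.505, 0.227] pointing down, gripper open.
Joint ranges: [-2.53, 2.53], [-0.77, 2.02], [0.04, 2.7], [-1, 4.14], [0.28, 2.66], [-3.11, 3.11]. Speed limits (rad/s): [2.57, 2.57, 3.14, 3.14, 3.14, 3.14].

INTERFACE

Orientations are given as [roll, pitch, yaw] about the fixed x, y, z axes, in that order (R = Rz(yaw) Ry(pitch) Rx(roll)).
In Python, from cell import monitor, vision, workorder gives the robot as it stands.
- The arm moves only by the tool move_arm, never from a script. Its argument "rows" is a list of rows, each a list of 5 numbers: the shift along the world's x, y, z in mm, then the turn about the world's z in rad, then the closure, from -1 (fully open) to 1 (shut). A call has 1 to 12 rows; each row shifts and turns the commanded pose from where the row before left it; what a row does not reach is not made up. A row lasts 1/10 s, in which the tool goes at most 50 mm and 8.59 degrees, less where a joint would pass 70% of its speed; a pose out of reach is approached as far as the arm can. A call is refused whole if a number of a shift passes 50 or a number of a turn 0.15, either way. A call with a gripper value outside its range is refused whole. The fingers move at their own pace and stop on an object; "newtons" is the grip in N (left out, the last holds). Time passes only in rows, so rows that do not move let the fingers close. It gives the time, the measured TCP pose, the force, the opening and the grip force at its end, in the units of the state.
- monitor.observe(): the state, without advancing time (a new reading comes with each control period).
- vision.read_camera(name): name is "side" or "top"; returns the picture (420x560x3 uint8, red, green, blue); there is no depth.
- vision.get_calibration(name): a dict with "K" (3x3 intrinsics, pixels), "T" (4x4, takes a point from camera to world coordinates). Camera axes: x right, y up, looking along -z (the intrinsics and any distortion apply to the point x, -y, -z); pixel columns grow to the right and rows downward; lengths in m; the calibration is good to about 2 mm. A picture is of the moment at which its call begins. get_calibration takes no time and is no camera call.
- workorder.hand_in(): hands the job in; it is judged then, once.
The state is a dict: "time": time; "qpos": joint angles; "qvel": joint speeds; "joint_efforts": joint torques, N m; "tool_pos": TCP position; "tool_rot": TCP orientation; "contact_force": force on the tool from outside, world axes, zero at the start; "torque": the same for the moment, N m; "opening": finger opening in m; "grip_force": force on a finger pad.
Only numpy, scipy, OpenCV 4.12 (cv2) and the standard library are available. Lean on these libraries where they do the work, as an engineer would, in place of code of your own. Each camera call takes 0.05 s, during which the arm holds its last target. There are 200 camera calls.

TASK

With the push stick held in the gripper, feed the wooden sample block along the fence, keeping it against the fence, until it sits at the end stop under the clamp screw, then lay the stick back on the worktop. The wing screw is sitting crossed on top of its thread: turn it back (anticlockwise from above) until it drops into the thread start, and only then run it in clockwise, all the way to its stop, so that the pad holds the block. Move the block only with the stick and leave the other things on the worktop where they are.

Things in the scene. Friction and masses are not known exactly. Their poses are not given: they have to be found in the camera images.
- clamp: Hold-down clamp fixed to the worktop. Origin: at worktop height straight below the screw axis; +y is the feed direction, +x points to the fence and C-frame post, z up. Dark base plate: x -47..+83, y -200..+65 mm, top at z 10. Grey C-frame on the +x side: post x 52..80, y -25..+25; its arm and the round boss (radius 22) about the screw reach z 92. The -x side is open.
- fence (a point): Middle of the fence's face, halfway up: clamp x +28, y -80, z 19 mm. Aluminium bar 12 mm thick, y -200..+40, top at z 28; its face looks to the clamp's -x. Axes as the clamp's.
- end_stop (a point): Middle of the end stop's face: clamp x 0, y +36, z 22 mm. Aluminium bar 56 wide (x), 14 thick, top at z 34; its face looks to the clamp's -y. Axes as the clamp's.
- block: Loose wooden block 56 (x) x 72 (y) x 33 (z) mm, about 0.16 kg, lying on the base plate, its length roughly along the fence, 2 to 8 mm off it. Origin: centre of the underside. Home is x = 0, y = 0 in the clamp's frame (against fence and end stop), with the pad over its middle.
- push_stick: Loose wooden push stick, 0.12 kg, lying on the worktop. Origin: underside, below the handle's centre; +y points along it to the pushing end. Bar 24 wide, 14 tall, y -45..+127 mm; at the front a flat pushing plate 44 wide, 26 tall, its face at y +135. Handle: upright board 16 thick (x), 60 long (y), z 14..64, to be grasped across its thickness from above.
- screw (a joint): Turn of the steel wing screw, rad, growing clockwise from above (running in); at 0 the wings lie along the clamp's x. Starts between 0.8 and 1.9, resting on top of the thread. Turned back below about 0.3 it drops into the thread start (back stop at -0.3). Turned clockwise without dropping, it is crossed and jams near 2.65. Dropped in, it runs to a stop at 7.3. Friction 0.1 N m; stays where left.
- screw_height (a joint): Height of the screw, m: 0 while it sits on top of the thread, -0.009 when it has dropped into the thread start, about -0.019 when run fully in (9 mm a turn).
- wing_a (a point): Outer end of one of two equal wings, 65 mm from the axis (clamp +x at screw = 0), at half the wing's height. Each wing is an upright plate 9 mm thick, 26 mm tall, from the hub (radius 13, 32 mm tall) out to 65 mm. The wings' underside is 117.5 mm over the worktop plus screw_height.
- wing_b (a point): Outer end of the opposite wing.
- pad (a joint): Spring travel of the black pressure pad (28 mm across) at the foot of the screw, m: 0 when free, about 0.003 when the screw is run fully in on the block. It touches the block (top at z 43 mm) after about 4.5 rad of running in; spring 3 N at first, about 8 N fully in. The pad swivels.
- calculator: Calculator lying flat near the front edge; a bystander, leave alone.
- ledger: Green book lying flat at the left; a bystander.
- pen: Pen lying behind the lane; a bystander.
- loupe: Folding loupe lying behind the clamp; a bystander.
- tweezers: Steel tweezers lying at the back left; a bystander.
- mouse: Computer mouse at the right; a bystander.
There are look-alikes about, which are no part of the job. Of the things that look like the block, the larger one is meant.

How it is judged:
On the way, in this order (a step that is already met when the one before it is completed fails the run):
1. the block sits at the end stop, against the fence (y of block in the frame of clamp above -0.004 m and x of block in the frame of clamp above -0.004 m and angle between the y axis of block and the y axis of clamp, either way round below 0.07 rad), for 0.2 s.
2. the screw has been turned back and has dropped into the thread start (value of joint screw_height below -0.007 m and value of joint screw below 0.9 rad).
3. the screw is run fully in (value of joint screw above 6.95 rad), for 0.1 s.
At the end, for the whole second after the job is handed in: The block is within 4 mm of the end stop and of the fence and square to them within 0.07 rad, the screw is run in to at least 6.95 rad (of 7.3) in its thread and its pad presses on the block with more than 3 N; the push stick lies flat on the worktop at rest, clear of the base plate (all of step 1 and value of joint screw above 6.95 rad and value of joint screw_height below -0.0175 m and value of joint pad above 0.002 m and contact force between pad and block above 3 N and height (world z) of push_stick below 0.006 m and angle between push_stick's own z axis and vertical below 0.08 rad and linear speed of each of push_stick, block below 0.02 m/s); the robot touches nothing.
It fails at once if the screw is turned clockwise past 2.4 rad while still on top of its thread (crossed) (value of joint screw above 2.4 rad and value of joint screw_height above -0.006 m).
It fails at once if the block is fed in under the clamp (its centre within 60 mm of home) more than 5 mm off the fence (y of block in the frame of clamp above -0.06 m and x of block in the frame of clamp below -0.005 m).
It fails at once if the robot touches the block itself (contact force between any of the fingers, the arm and block above 0.5 N).
It fails at once if a bystander is moved by more than 20 mm (distance of any of calculator, ledger, pen, loupe, tweezers, mouse from where it was at the start of the episode above 0.02 m).
It also fails if it takes over 72 s, if anything falls off the work surface, if the arm or the gripper's body presses on something with over 40 N, if the wrist force passes 120 N, or if a joint passes its speed limit or range.

## Working session

There is one attempt and no reset: what is moved stays moved. The work goes in short steps, Python scripts to look and compute and a tool call to move; the robot and the scene stay as the last step left them, time stands still between calls to the robot, and variables do not carry over. Pictures are saved under pics/ and viewed, at most 14 in all, crops included, and the job is handed in when it is done.

Besides the shell and the picture viewer there is one more tool, called as name([rows], argument=value, ...), one row to a line, values as JSON. move_arm: Moves the arm, as the interface text tells. Its arguments: {"type":"object","properties":{"rows":{"type":"array","items":{"type":"array","items":{"type":"number"}}},"newtons":{"type":"number"}},"required":["rows"]}

```bash
mkdir -p pics; ls; python3 - <<'E'
from cell import monitor, vision
import cv2
for n in("top","side"):
    im=vision.read_camera(n); cv2.imwrite(f"pics/{n}0.png",cv2.cvtColor(im,cv2.COLOR_RGB2BGR))
    c=vision.get_calibration(n); print(n,c)
print(monitor.observe())
E
```

```text
pics
top {'K': array([[454.47776743,   0.        , 289.979994  ],
       [  0.        , 454.47776743, 209.30320186],
       [  0.        ,   0.        ,   1.        ]]), 'T': array([[-0.02464335,  0.99750895, -0.06609535,  0.48903412],
       [-0.99962719, -0.02536518, -0.01010411, -0.06564545],
       [-0.01175546,  0.06582171,  0.99776215,  1.45043697],
       [ 0.        ,  0.        ,  0.        ,  1.        ]])}
side {'K': array([[465.22263636,   0.        , 278.98603094],
       [  0.        , 465.22263636, 202.17571242],
       [  0.        ,   0.        ,   1.        ]]), 'T': array([[ 0.52900306,  0.59952687, -0.60060244, -0.22714742],
       [-0.84859889,  0.36873472, -0.37936082, -0.55119081],
       [-0.00597403,  0.7103536 ,  0.70381963,  1.0421939 ],
       [ 0.        ,  0.        ,  0.        ,  1.        ]])}
{'time': 0.1, 'qpos': array([ 1.14897878e+00,  3.42670308e-01,  1.52492433e+00,  6.72972341e-06,
        1.27538095e+00, -1.46010150e-01]), 'qvel': array([-9.50081956e-04, -7.20519998e-04, -1.20786947e-03,  2.01466545e-05,
       -2.49314583e-04, -7.14388592e-04]), 'joint_efforts': array([ 2.72568075e-03, -4.32007813e+01, -2.44696158e+01,  7.19389971e-02,
        5.26853988e-02, -5.72950285e-05]), 'tool_pos': array([0.14280344, 0.5048326 , 0.2261045 ]), 'tool_rot': array([-3.14022536e+00, -2.07573695e-04,  2.86578316e+00]), 'contact_force': array([-0.88927898,  0.08191695, -0.79056193]), 'torque': array([0.00878591, 0.05764529, 0.00599723]), 'grip_force': 0.0, 'opening': 0.09158373478862028}
```

View pics/top0.png

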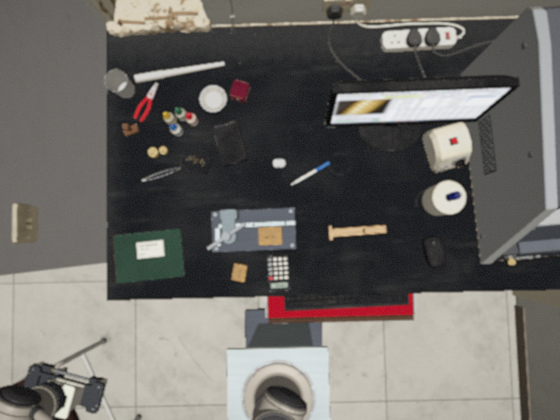

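View pics/side0.png

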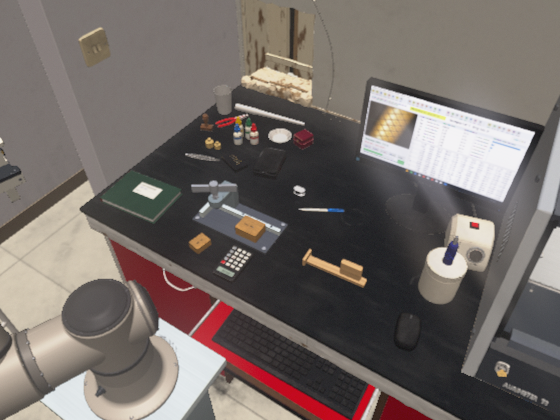

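The top view shows the clamp base at (253,229) px, with the feed direction pointing left (world +y). The block is at (270,236), and the stick is at (357,231) with its plate on the left. The wing screw is near (225,230). Next I'll zoom in and measure with rays.

```bash
cat > h.py <<'E'
import numpy as np, cv2
from cell import monitor, vision
def ray(n,p,z):
    """pixel -> world point on plane z"""
    c=vision.get_calibration(n);K,T=c["K"],c["T"]
    d=np.linalg.inv(K)@np.array([p[0],p[1],1.]);d=T[:3,:3]@(d*[1,-1,-1]);o=T[:3,3]
    return o+d*(z-o[2])/d[2]
def proj(n,P):
    c=vision.get_calibration(n);T=np.linalg.inv(c["T"]);q=T[:3,:3]@np.asarray(P)+T[:3,3]
    q=c["K"]@(q*[1,-1,-1]);return q[:2]/q[2]
def grab(n):
    return cv2.cvtColor(vision.read_camera(n),cv2.COLOR_RGB2BGR)
def crop(im,x0,y0,w,h,s,f):
    cv2.imwrite(f,cv2.resize(im[y0:y0+h,x0:x0+w],None,fx=s,fy=s,interpolation=cv2.INTER_CUBIC))
def wood(im):
    hsv=cv2.cvtColor(im,cv2.COLOR_BGR2HSV);m=cv2.inRange(hsv,(8,70,80),(25,255,255))
    return m
E
python3 - <<'E'
from h import *
t=cv2.imread("pics/top0.png");s=cv2.imread("pics/side0.png")
crop(t,200,195,200,105,4,"pics/tc.png");crop(s,185,160,190,140,4,"pics/sc.png")
for n,im in(("top",t),("side",s)):
    cs,_=cv2.findContours(wood(im),cv2.RETR_EXTERNAL,cv2.CHAIN_APPROX_NONE)
    for c in cs:
        if cv2.contourArea(c)>60:
            r=cv2.minAreaRect(c);print(n,r,cv2.contourArea(c),cv2.boxPoints(r).round(1).tolist())
E
```

```text
top ((340.5135192871094, 318.9857482910156), (3.8873894214630127, 143.0836944580078), 88.40885925292969) 332.0 [[268.8999938964844, 319.0], [412.0, 315.1000061035156], [412.1000061035156, 318.8999938964844], [269.1000061035156, 322.8999938964844]]
top ((238.96153259277344, 272.19232177734375), (15.29705810546875, 18.8271484375), 11.309932708740234) 252.5 [[229.60000610351562, 279.8999938964844], [233.3000030517578, 261.5], [248.3000030517578, 264.5], [244.60000610351562, 282.8999938964844]]
top ((270.0, 236.0), (18.0, 24.0), 90.0) 389.0 [[258.0, 227.0], [282.0, 227.0], [282.0, 245.0], [258.0, 245.0]]
top ((357.4463806152344, 231.92819213867188), (15.080060005187988, 59.132999420166016), 88.80650329589844) 553.0 [[327.70001220703125, 225.0], [386.79998779296875, 223.8000030517578], [387.20001220703125, 238.89999389648438], [328.0, 240.10000610351562]]
top ((157.06149291992188, 151.17623901367188), (11.407503128051758, 20.370542526245117), 84.80557250976562) 166.5 [[146.39999389648438, 146.39999389648438], [166.6999969482422, 144.60000610351562], [167.6999969482422, 155.89999389648438]
[... 2809 characters left out ...]
.60128784179688) 139.0 [[253.6999969482422, 40.20000076293945], [264.3999938964844, 39.400001525878906], [266.70001220703125, 69.19999694824219], [256.0, 70.0]]
side ((94.80001068115234, 47.60000991821289), (27.72724151611328, 29.516096115112305), 63.43495178222656) 659.5 [[75.4000015258789, 41.79999923706055], [101.80000305175781, 28.600000381469727], [114.19999694824219, 53.400001525878906], [87.80000305175781, 66.5999984741211]]
side ((299.1573486328125, 35.09490203857422), (11.599747657775879, 50.00382995605469), 2.045408248901367) 253.5 [[292.5, 59.900001525878906], [294.29998779296875, 9.899999618530273], [305.79998779296875, 10.300000190734863], [304.1000061035156, 60.29999923706055]]
```

View pics/tc.png

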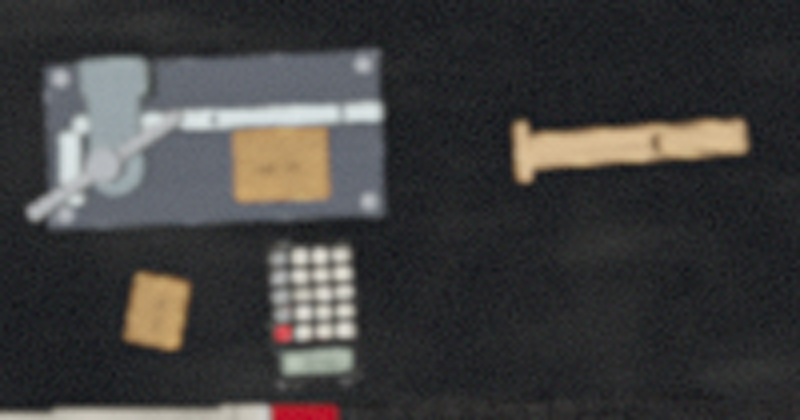

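View pics/sc.png

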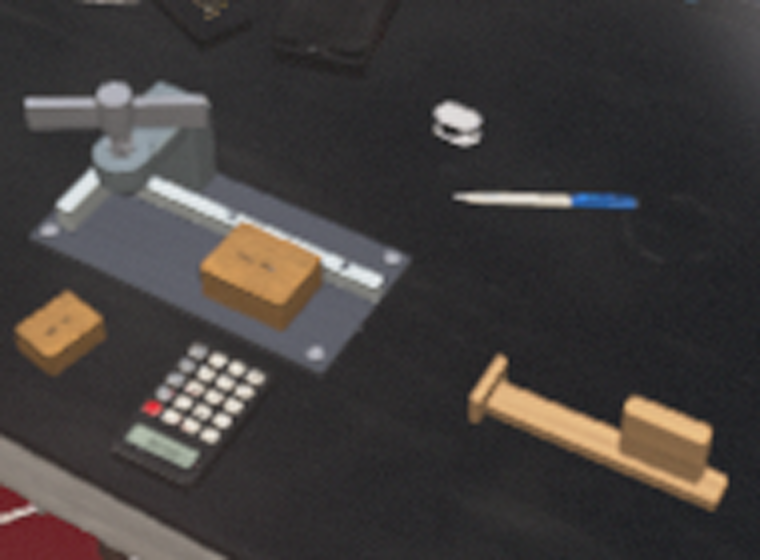

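```bash
python3 - <<'E'
from h import *
t=cv2.imread("pics/top0.png");s=cv2.imread("pics/side0.png")
def T(c): return ((c[0]+.5)/4-.5+200,(c[1]+.5)/4-.5+195)
def S(c): return ((c[0]+.5)/4-.5+185,(c[1]+.5)/4-.5+160)
def show(l,n,f,cs,z):
    P=[ray(n,f(c),z) for c in cs];print(l,n,(1000*np.array(P)[:,:2]).round(1).tolist(),"mean",(1000*np.mean(P,0)).round(1))
show("base TL TR BR BL","top",T,[(45,63),(381,50),(386,215),(50,230)],.01)
show("base L,R,B","side",S,[(30,238),(410,258),(322,374)],.01)
show("hub","top",T,[(105,165)],.1485);show("hub","side",S,[(115,90)],.1485)
show("wings","top",T,[(180,115),(32,213)],.1435)
show("block","top",T,[(233,128),(329,126),(331,201),(236,202)],.043)
show("block","side",S,[(242,222),(321,264),(285,304),(203,268)],.043)
show("platetop","top",T,[(514,120),(516,184)],.026)
show("bar rear","top",T,[(748,119),(749,156)],.014)
show("bar rear bottom? ","side",S,[(726,478),(712,493)],.014)
show("handle top","side",S,[(630,398),(710,433),(703,440),(622,405)],.064)
show("plate top","side",S,[(500,355),(476,398)],.026)
# mask of stick in top, bar part only
m=wood(t);y,x=np.nonzero(m[:, 335:386]);x=x+335
k=(y>215)&(y<250);P=np.array([ray("top",(a,b),.014)[:2] for a,b in zip(x[k],y[k])])
print("bar line",np.polyfit(P[:,1],P[:,0],1),P.mean(0))
E
```

```text
base TL TR BR BL top [[587.4, 200.7], [591.0, -66.8], [460.3, -67.4], [455.0, 198.5]] mean [523.4  66.3  10. ]
base L,R,B side [[452.9, 191.7], [586.9, -65.3], [458.6, -70.0]] mean [499.5  18.8  10. ]
hub top [[503.7, 133.0]] mean [503.7 133.  148.5]
hub side [[506.3, 133.3]] mean [506.3 133.3 148.5]
wings top [[538.3, 79.2], [470.6, 186.8]] mean [504.5 133.  143.5]
block top [[531.0, 49.4], [530.7, -25.0], [472.8, -25.2], [473.8, 48.2]] mean [502.1  11.8  43. ]
block side [[526.5, 44.1], [521.9, -28.9], [476.3, -28.1], [473.8, 41.8]] mean [499.6   7.2  43. ]
platetop top [[532.3, -169.4], [482.3, -169.5]] mean [ 507.3 -169.5   26. ]
bar rear top [[528.8, -354.6], [499.7, -354.2]] mean [ 514.3 -354.4   14. ]
bar rear bottom?  side [[523.6, -351.9], [507.5, -349.0]] mean [ 515.6 -350.4   14. ]
handle top side [[513.1, -280.5], [514.5, -337.8], [506.9, -336.3], [505.0, -278.6]] mean [ 509.9 -308.3   64. ]
plate top side [[528.2, -174.9], [486.1, -179.6]] mean [ 507.1 -177.3   26. ]
bar line [-0.04519029  0.50015388] [ 0.51231026 -0.26900448]
```

move_arm([
  [46, -40, 0, -0.12, -1],
  [46, -40, 0, -0.12, -1],
  [46, -40, 0, -0.12, -1],
  [46, -40, 0, -0.12, -1],
  [46, -40, 0, -0.12, -1],
  [46, -40, 0, -0.12, -1],
  [46, -40, 0, -0.12, -1],
  [46, -40, 0, -0.12, -1],
  [0, -48, 0, -0.1, -1],
  [0, -48, 0, -0.1, -1],
  [0, -48, 0, -0.1, -1],
  [0, -48, 0, 0, -1],
])

```text
time: 1.3
tool_pos: [0.4443, 0.0489, 0.2264]
tool_rot: [-3.141, -0.0, 1.603]
contact_force: [1.0, -0.9, 0.7]
opening: 0.0917
grip_force: 0.0
```

move_arm([
  [9, -40, 0, 0, -1],
  [9, -40, 0, 0, -1],
  [9, -40, 0, 0, -1],
  [9, -40, 0, 0, -1],
  [9, -40, 0, 0, -1],
  [9, -40, 0, 0, -1],
  [9, -40, 0, 0, -1],
  [6, -40, 0, 0, -1],
  [0, -36, 0, 0, -1],
  [0, 0, 0, 0, -1],
  [0, 0, 0, 0, -1],
])

```text
time: 2.4
tool_pos: [0.5133, -0.3055, 0.2258]
tool_rot: [-3.14, -0.002, 1.604]
contact_force: [-1.1, 0.3, -0.3]
opening: 0.092
grip_force: 0.0
```

move_arm([
  [0, -1, -40, 0, -1],
  [0, -1, -40, 0, -1],
  [0, 0, -40, 0, -1],
  [0, 0, -40, 0, -1],
  [0, 0, -36, 0, -1],
  [0, 0, 0, 0, 1],
  [0, 0, 0, 0, 1],
  [0, 0, 0, 0, 1],
  [0, 0, 0, 0, 1],
  [0, 0, 0, 0, 1],
  [0, 0, 0, 0, 1],
  [0, 0, 0, 0, 1],
], newtons=40)

```text
time: 3.6
tool_pos: [0.5139, -0.3074, 0.0312]
tool_rot: [3.141, 0.0, 1.606]
contact_force: [-0.1, -0.7, 0.3]
opening: 0.0404
grip_force: 0.0
```

move_arm([
  [0, 0, 0, 0, 1],
  [0, 0, 0, 0, 1],
  [0, 0, 0, 0, 1],
  [0, 0, 0, 0, 1],
  [0, 0, 0, 0, 1],
  [0, 0, 0, 0, 1],
])

```text
time: 4.2
tool_pos: [0.5137, -0.3073, 0.0307]
tool_rot: [-3.142, -0.0, 1.606]
contact_force: [-0.8, -1.2, -0.9]
opening: 0.0159
grip_force: 39.9
```

move_arm([
  [0, 0, 10, 0, 1],
  [0, 0, 6, -0.019, 1],
  [-3, 33, 0, 0, 1],
  [-3, 33, 0, 0, 1],
  [-3, 33, 0, 0, 1],
  [-4, 34, 0, 0, 1],
  [0, 0, 0, 0, 1],
  [0, 0, 0, 0, 1],
])

```text
time: 5.0
tool_pos: [0.5014, -0.1741, 0.0476]
tool_rot: [3.14, 0.001, 1.588]
contact_force: [-0.4, -1.2, -1.3]
opening: 0.016
grip_force: 39.9
```

```bash
python3 - <<'E'
from h import *
t=grab("top");s=grab("side");cv2.imwrite("pics/t1.png",t);cv2.imwrite("pics/s1.png",s)
a=cv2.resize(t[205:255,200:300],None,fx=5,fy=5,interpolation=cv2.INTER_CUBIC)
b=cv2.resize(s[180:280,200:330],None,fx=4,fy=4,interpolation=cv2.INTER_CUBIC)
c=np.zeros((600,800,3),np.uint8);c[:200,:400]=cv2.resize(a,(400,200));c[200:600,:520]=b
cv2.imwrite("pics/m1.png",c)
print(monitor.observe()["tool_pos"])
E
```

```text
[ 0.50149727 -0.17534145  0.0473143 ]
```

View pics/m1.png

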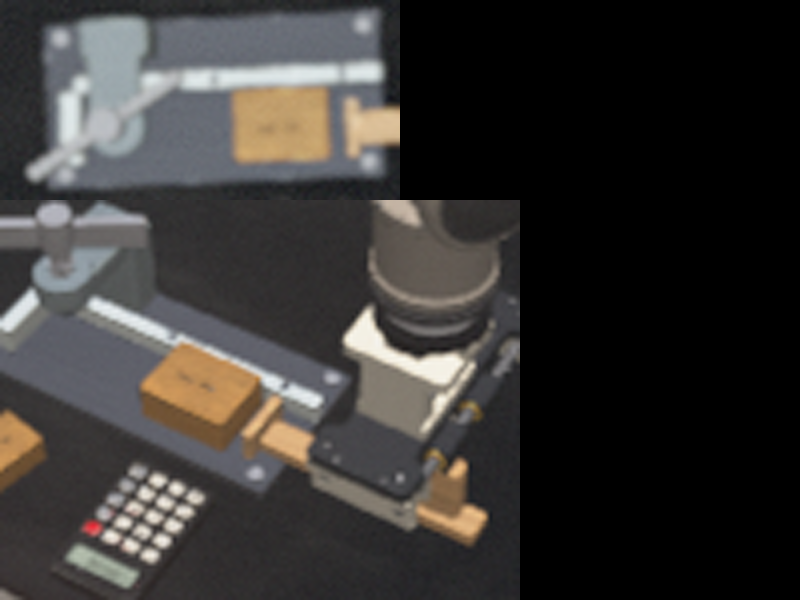

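The top crop (5× by 0.8) shows the plate face at column 346, level with the block and about 12 mm behind it. The stick is square to the fence. I'll push diagonally so that friction draws the block onto the fence.

move_arm([
  [-5, 4, 0, 0, 1],
  [0, 6, 0, 0, 1],
  [1.1, 5.5, 0, 0, 1],
  [1.1, 5.5, 0, 0, 1],
  [1.1, 5.5, 0, 0, 1],
  [1.1, 5.5, 0, 0, 1],
  [1.1, 5.5, 0, 0, 1],
  [1.1, 5.5, 0, 0, 1],
  [1.1, 5.5, 0, 0, 1],
  [1.1, 5.5, 0, 0, 1],
  [1.1, 5.5, 0, 0, 1],
  [0, 0, 0, 0, 1],
])

```text
time: 6.3
tool_pos: [0.5059, -0.1138, 0.0467]
tool_rot: [3.141, -0.001, 1.587]
contact_force: [-0.5, 0.2, -1.5]
opening: 0.0158
grip_force: 39.9
```

```bash
python3 - <<'E'
from h import *
t=grab("top");s=grab("side");cv2.imwrite("pics/t2.png",t);cv2.imwrite("pics/s2.png",s)
b=cv2.resize(s[180:280,200:330],None,fx=4,fy=4,interpolation=cv2.INTER_CUBIC)
c=np.zeros((600,800,3),np.uint8);c[:200,:400]=cv2.resize(t[205:255,200:300],(400,200),interpolation=cv2.INTER_CUBIC);c[200:600,:520]=b
cv2.imwrite("pics/m2.png",c)
E
```

```text
(no output)
```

View pics/m2.png

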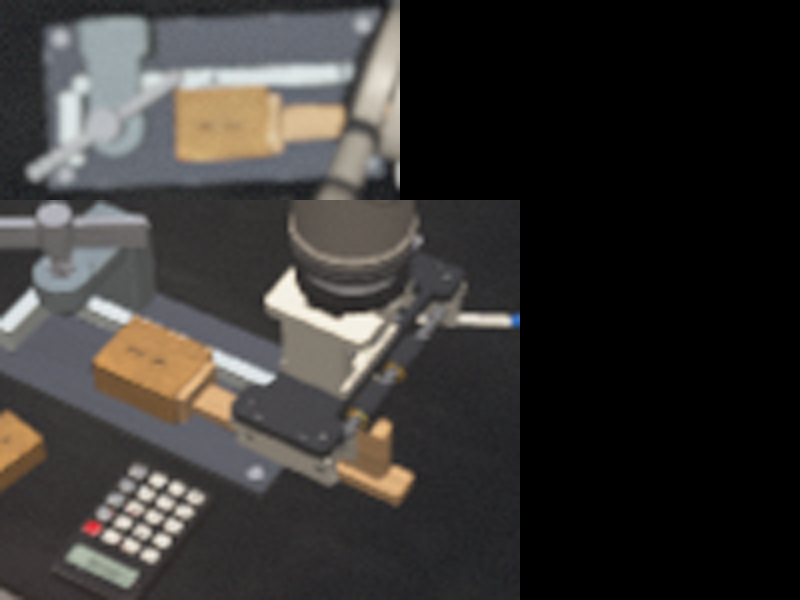

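```bash
cat >> h.py <<'E'
def blk(im,x0,x1,z=.043):
    """block top face far/near edges per column in the top view -> clamp frame x, mm"""
    O=np.array([504.5,133.2]);g=cv2.GaussianBlur(im,(0,0),.6)
    d=g[:,:,2].astype(float)-g[:,:,0]   # red minus blue: wood high
    out=[]
    for x in range(x0,x1):
        col=d[215:262,x]; h=col>35; r=np.nonzero(h)[0]
        if len(r)<8: continue
        def cr(i,j): return i+(35-col[i])/(col[j]-col[i])*(j-i)
        rr=(cr(r[0]-1,r[0])+215,cr(r[-1]+1,r[-1])+215)
        e=[]
        for q in rr:
            p=ray("top",(x,q),z)[:2]*1000-O; e.append((p[0]+.016*p[1],p[1]-.016*p[0]))
        out.append((x,e[0][1],e[0][0],e[1][0]))
    return np.array(out)
E
python3 - <<'E'
from h import *
for f,a,b in(("top0",260,280),("t1",260,280),("t2",246,265)):
    o=blk(cv2.imread(f"pics/{f}.png"),a,b); print(f,"far",np.polyfit(o[:,1],o[:,2],1).round(3),o[:,2].mean().round(2),"near",np.polyfit(o[:,1],o[:,3],1).round(3),o[:,3].mean().round(2))
E
```

```text
top0 far [1.3000e-02 2.5941e+01] 24.32 near [ 5.0000e-03 -3.2097e+01] -32.74
t1 far [1.300e-02 2.594e+01] 24.34 near [ 7.0000e-03 -3.1973e+01] -32.77
t2 far [-1.5000e-02  2.5167e+01] 26.33 near [-2.6000e-02 -3.1588e+01] -29.62
```

move_arm([
  [0, 2, 0, -0.02, 1],
  [0, 5, 0, 0, 1],
  [0, 5, 0, 0, 1],
  [0, 5, 0, 0, 1],
  [0, 0, 0, 0, 1],
])

```text
time: 6.9
tool_pos: [0.5057, -0.0968, 0.0467]
tool_rot: [3.141, -0.001, 1.567]
contact_force: [-0.6, -0.3, -0.2]
opening: 0.0161
grip_force: 39.9
```

```bash
python3 - <<'E'
from h import *
t=grab("top");cv2.imwrite("pics/t3.png",t)
for a,b in ((241,260),(246,260)):
    o=blk(t,a,b); print("far",np.polyfit(o[:,1],o[:,2],1).round(3),o[:,2].mean().round(2),"near",np.polyfit(o[:,1],o[:,3],1).round(3),o[:,3].mean().round(2))
print(monitor.observe()["contact_force"])
E
```

```text
far [-9.0000e-03  2.5714e+01] 26.24 near [-6.0000e-03 -2.9929e+01] -29.59
far [-9.000e-03  2.563e+01] 26.24 near [-1.600e-02 -3.068e+01] -29.6
[ 0.11494077 -0.23527382 -2.21800753]
```

move_arm([
  [0, 6, 0, 0, 1],
  [0, 6, 0, 0, 1],
  [0.2, 6, 0, 0, 1],
  [0.2, 6, 0, 0, 1],
  [0.2, 6, 0, 0, 1],
  [0.2, 6, 0, 0, 1],
  [0.2, 6, 0, 0, 1],
  [0, 6, 0, 0, 1],
  [0, 0, 0, 0, 1],
])

```text
time: 7.85
tool_pos: [0.5068, -0.0486, 0.0467]
tool_rot: [3.141, -0.001, 1.567]
contact_force: [0.3, 0.1, -1.1]
opening: 0.016
grip_force: 39.9
```

```bash
python3 - <<'E'
from h import *
t=grab("top");cv2.imwrite("pics/t4.png",t);s=grab("side");cv2.imwrite("pics/s4.png",s)
c=np.zeros((600,800,3),np.uint8);c[:200,:400]=cv2.resize(t[205:255,200:300],(400,200),interpolation=cv2.INTER_CUBIC);c[200:600,:520]=cv2.resize(s[170:270,180:310],(520,400),interpolation=cv2.INTER_CUBIC)
cv2.imwrite("pics/m4.png",c)
print(monitor.observe()["contact_force"])
E
```

```text
[-0.0124682  -1.02155699 -0.67231596]
```

View pics/m4.png

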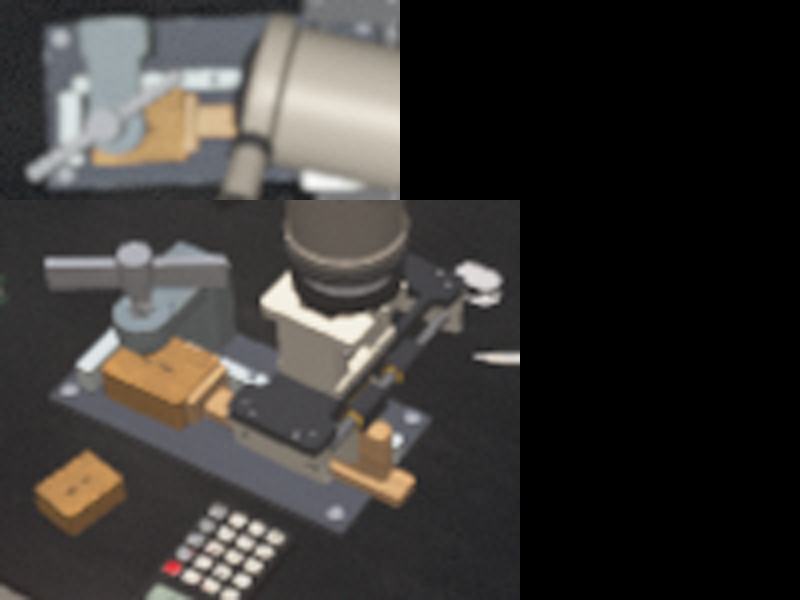

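The block is flush with the fence and square to the plate. Its leading edge is at crop column 93 and the stop face is near 82, so about 9–12 mm remain. I'll creep in and watch the force.

move_arm([
  [0, 3, 0, 0, 1],
  [0, 3, 0, 0, 1],
  [0, 2, 0, 0, 1],
  [0, 0, 0, 0, 1],
])

```text
time: 8.35
tool_pos: [0.5066, -0.0415, 0.0467]
tool_rot: [-3.142, -0.0, 1.567]
contact_force: [-0.3, -1.4, -1.9]
opening: 0.0159
grip_force: 39.9
```

move_arm([
  [0, 1, 0, 0, 1],
  [0, 1, 0, 0, 1],
  [0, 0, 0, 0, 1],
])

```text
time: 8.65
tool_pos: [0.5066, -0.0397, 0.0467]
tool_rot: [-3.142, -0.0, 1.567]
contact_force: [-0.9, -1.8, -1.1]
opening: 0.0157
grip_force: 39.9
```

move_arm([
  [0, 1, 0, 0, 1],
  [0, 1, 0, 0, 1],
  [0, 0, 0, 0, 1],
])

```text
time: 8.95
tool_pos: [0.5067, -0.0376, 0.0467]
tool_rot: [3.142, -0.0, 1.567]
contact_force: [0.1, -2.0, -1.4]
opening: 0.0157
grip_force: 39.9
```

move_arm([
  [0, 1, 0, 0, 1],
  [0, 1, 0, 0, 1],
  [0, 0, 0, 0, 1],
])

```text
time: 9.25
tool_pos: [0.5075, -0.0372, 0.0472]
tool_rot: [3.14, 0.002, 1.568]
contact_force: [-0.5, -9.8, 1.0]
opening: 0.0154
grip_force: 39.9
```

move_arm([
  [0, 1, 0, 0, 1],
  [0, 1, 0, 0, 1],
  [0, 0, 0, 0, 1],
])

```text
time: 9.55
tool_pos: [0.5083, -0.0369, 0.0477]
tool_rot: [3.138, 0.005, 1.568]
contact_force: [-0.9, -17.3, 1.9]
opening: 0.0158
grip_force: 40.0
```

move_arm([
  [1, 0, 0, 0, 1],
  [0, 0, 0, 0, 1],
  [0, -5, 0, 0, 1],
  [0, -5, 0, 0, 1],
  [0, -20, 0, 0, 1],
  [0, -40, 0, 0, 1],
  [0, -40, 0, 0, 1],
  [0, -40, 0, 0, 1],
  [0, -40, 0, 0, 1],
  [0, -40, 0, 0, 1],
  [0, -40, 0, 0, 1],
  [0, 0, 0, 0, 1],
])

```text
time: 10.75
tool_pos: [0.5079, -0.3087, 0.0467]
tool_rot: [3.139, 0.002, 1.562]
contact_force: [0.4, -0.1, -1.0]
opening: 0.0156
grip_force: 39.9
```

```bash
python3 - <<'E'
from h import *
t=grab("top");cv2.imwrite("pics/t5.png",t);s=grab("side");cv2.imwrite("pics/s5.png",s)
o=blk(t,234,244); print(o.round(1))
c=np.zeros((600,800,3),np.uint8);c[:240,:480]=cv2.resize(t[205:255,200:300],(480,240),interpolation=cv2.INTER_CUBIC);c[240:600,:800]=cv2.resize(s[180:288,180:420],(800,360),interpolation=cv2.INTER_CUBIC)
cv2.imwrite("pics/m5.png",c)
E
```

```text
[[236.  -15.9  13.2 -29.4]
 [237.  -19.1  15.8 -29.4]
 [238.  -22.3  17.7 -29.3]
 [239.  -25.4  19.5 -29.4]
 [240.  -28.6  21.8 -29.2]
 [241.  -31.8  23.4 -28.9]
 [242.  -34.9  23.3 -28. ]]
```

View pics/m5.png

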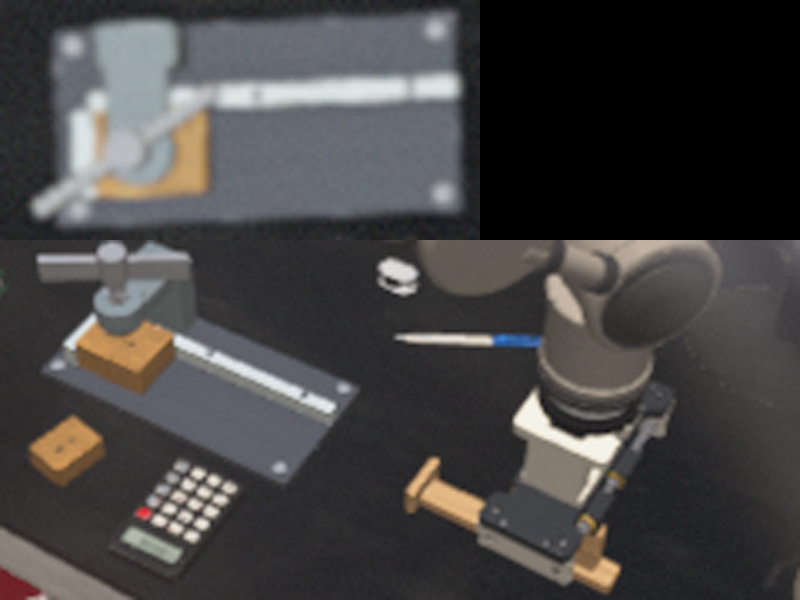

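The block now sits at the end stop and against the fence. Its near edge measures about -29 mm, where -28 mm would be home. Next I'll lower the stick.

move_arm([
  [0, 0, -8, 0, 1],
  [0, 0, -5, 0, 1],
  [0, 0, -2, 0, 1],
  [0, 0, 0, 0, 1],
])

```text
time: 11.25
tool_pos: [0.5077, -0.3028, 0.0313]
tool_rot: [-3.141, -0.001, 1.568]
contact_force: [-0.7, -0.8, -1.2]
opening: 0.0157
grip_force: 39.9
```

move_arm([
  [0, 0, -1, 0, 1],
  [0, 0, 0, 0, 1],
])

```text
time: 11.45
tool_pos: [0.5078, -0.3037, 0.0308]
tool_rot: [3.141, 0.0, 1.567]
contact_force: [-0.0, -0.3, -0.8]
opening: 0.016
grip_force: 39.9
```

Open partly, then rise and head for the screw.

move_arm([
  [0, 0, -0.5, 0, 1],
  [0, 0, 0, 0, -1],
  [0, 0, 0, 0, -1],
  [0, 0, 0, 0, -1],
  [0, 0, 0, 0, -1],
  [0, 0, 0, 0, -1],
  [0, 0, 0, 0, -1],
  [0, 0, 0, 0, -1],
])

```text
time: 12.25
tool_pos: [0.5077, -0.3038, 0.0302]
tool_rot: [3.142, 0.0, 1.567]
contact_force: [-0.1, 0.1, -0.0]
opening: 0.0674
grip_force: 0.0
```

move_arm([
  [0, 0, 30, 0, -1],
  [0, 0, 40, 0, -1],
  [0, 0, 40, 0, -1],
  [0, 0, 40, 0, -1],
  [0, 30, 20, -0.1, -1],
  [0, 40, 0, -0.15, -1],
  [0, 40, 0, -0.15, -1],
  [0, 40, 0, -0.15, -1],
  [0, 40, 0, -0.15, -1],
  [0, 40, 0, -0.15, -1],
  [0, 40, 0, -0.15, -1],
  [0, 0, 0, 0, -1],
])

```text
time: 13.45
tool_pos: [0.5073, -0.0318, 0.2004]
tool_rot: [-3.14, -0.001, 0.574]
contact_force: [0.6, 0.1, -0.8]
opening: 0.0918
grip_force: 0.0
```

move_arm([
  [-0.5, 33, 0, -0.12, -1],
  [-0.5, 33, 0, -0.12, -1],
  [-0.5, 33, 0, -0.12, -1],
  [-0.5, 33, 0, -0.12, -1],
  [-0.5, 33, 0, -0.12, -1],
  [0, 0, 0, 0, -1],
  [0, 0, 0, 0, -1],
])

```text
time: 14.15
tool_pos: [0.5054, 0.1288, 0.2002]
tool_rot: [3.141, 0.0, -0.021]
contact_force: [0.0, -0.6, 0.5]
opening: 0.0915
grip_force: 0.0
```

```bash
python3 - <<'E'
from h import *
s=grab("side");t=grab("top");cv2.imwrite("pics/s6.png",s)
c=np.zeros((600,800,3),np.uint8);c[:400,:520]=cv2.resize(s[150:250,150:280],(520,400),interpolation=cv2.INTER_CUBIC);c[400:600,:]=cv2.resize(t[205:255,200:400],(800,200),interpolation=cv2.INTER_CUBIC)
cv2.imwrite("pics/m6.png",c);print(monitor.observe()["tool_pos"],monitor.observe()["tool_rot"])
E
```

```text
[0.50544896 0.12791735 0.20018411] [ 3.14095837e+00  1.03439450e-04 -2.41092893e-02]
```

View pics/m6.png

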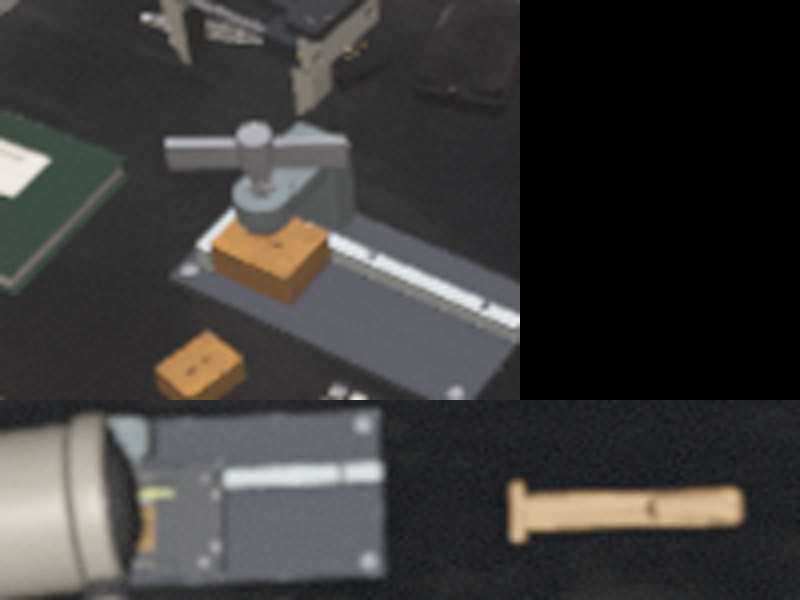

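The stick lies flat and clear of the base: its top-view plate is at crop (517,512), well right of the base edge at 383. The open fingers are above the screw and at right angles to where they will push. I'll centre them and go down to z = 0.112.

move_arm([
  [-0.5, 5, -8, 0, -1],
  [0, 0, -20, 0, -1],
  [0, 0, -20, 0, -1],
  [0, 0, -20, 0, -1],
  [0, 0, -20, 0, -1],
  [0, 0, 0, 0, -1],
])

```text
time: 14.85
tool_pos: [0.5029, 0.1332, 0.1095]
tool_rot: [3.141, 0.006, -0.026]
contact_force: [-0.5, -0.1, -0.0]
opening: 0.0917
grip_force: 0.0
```

move_arm([
  [0, 0, 0, 0.12, -1],
  [0, 0, 0, 0.12, -1],
  [0, 0, 0, 0.12, -1],
  [0, 0, 0, 0.12, -1],
  [0, 0, 0, 0.12, -1],
  [0, 0, 0, 0.12, -1],
  [0, 0, 0, 0.12, -1],
  [0, 0, 0, 0.12, -1],
  [0, 0, 0, 0.12, -1],
  [0, 0, 0, 0.12, -1],
  [0, 0, 0, 0.12, -1],
  [0, 0, 0, 0, -1],
])

```text
time: 16.05
tool_pos: [0.5051, 0.1337, 0.113]
tool_rot: [3.141, -0.0, 1.295]
contact_force: [-0.0, 0.2, -0.0]
opening: 0.092
grip_force: 0.0
```

```bash
python3 - <<'E'
from h import *
s=grab("side");o=monitor.observe();print(o["torque"],o["tool_pos"],o["qpos"][5])
cv2.imwrite("pics/s7.png",cv2.resize(s[150:250,150:280],(780,600),interpolation=cv2.INTER_CUBIC))
E
```

```text
[-0.13156057  0.05153485 -0.0366955 ] [0.50521564 0.13384689 0.11292141] 0.3913507629285346
```

View pics/s7.png

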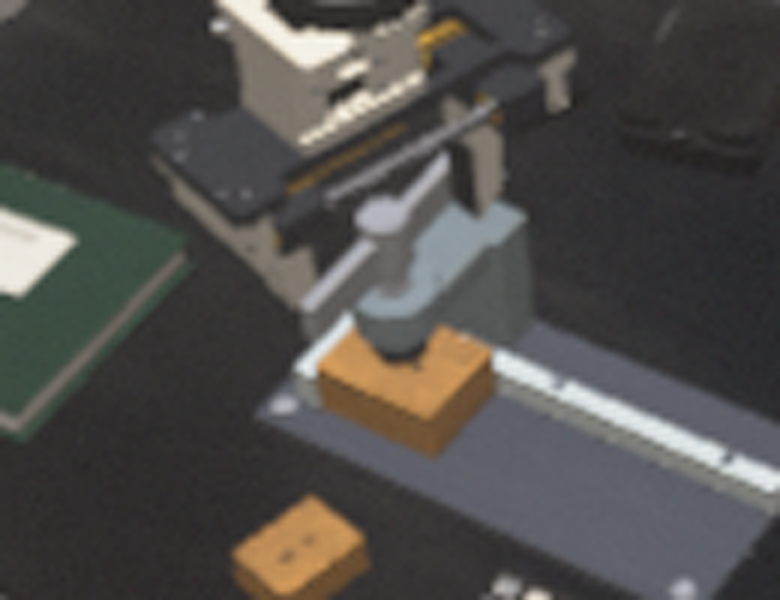

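```bash
python3 - <<'E'
from h import *
f=lambda c:((c[0]+.5)/6-.5+150,(c[1]+.5)/6-.5+150)
for dz in(0,-.009):
  z=.1435+dz
  h=proj("side",(.5048,.1332,.1495+dz));print("hub px in crop",((h-150+.5)*6-.5).round())
  a,b=ray("side",f((445,160)),z),ray("side",f((308,310)),z);print(dz,(a*1000).round(),(b*1000).round(),"screw",-np.arctan2((a-b)[1],(a-b)[0])+.016, np.linalg.norm(a-b))
E
```

```text
hub px in crop [381. 196.]
0 [547. 127. 144.] [430. 118. 143.] screw -0.05818324258789548 0.11664823277636395
hub px in crop [383. 210.]
-0.009 [554. 134. 134.] [437. 125. 134.] screw -0.058183242587895714 0.11781641038913596
```

The screw has dropped in: the hub top is at row 213, with 210 predicted when dropped and 196 when not. It stands at about -0.05 rad. I'll hop the fingers to the other side of the wings, then run it in.

move_arm([
  [0, 0, 22, -0.02, -1],
  [0, 0, 23, 0, -1],
  [0, 0, 0, 0.14, -1],
  [0, 0, 0, 0.14, -1],
  [0, 0, 0, 0.14, -1],
  [0, 0, 0, 0.14, -1],
  [0, 0, 0, 0.14, -1],
  [0, 0, 0, 0.14, -1],
  [0, 0, 0, 0.14, -1],
  [0, 0, -24, 0, -1],
  [0, 0, -24, 0, -1],
  [0, 0, 0, 0, -1],
])

```text
time: 17.3
tool_pos: [0.5031, 0.1338, 0.1071]
tool_rot: [-3.137, -0.003, 2.252]
contact_force: [-1.6, -0.9, 0.5]
opening: 0.0922
grip_force: 0.0
```

move_arm([
  [0, 0, 0, -0.14, -1],
  [0, 0, 0, -0.14, -1],
  [0, 0, 0, -0.14, -1],
  [0, 0, 0, -0.14, -1],
  [0, 0, 0, -0.14, -1],
  [0, 0, 0, -0.14, -1],
  [0, 0, 0, -0.14, -1],
  [0, 0, 0, -0.14, -1],
  [0, 0, 0, -0.14, -1],
  [0, 0, 0, -0.14, -1],
  [0, 0, 0, -0.14, -1],
  [0, 0, 0, -0.14, -1],
])

```text
time: 18.5
tool_pos: [0.5047, 0.1337, 0.1104]
tool_rot: [3.141, 0.0, 0.567]
contact_force: [-2.1, -1.4, -1.7]
opening: 0.0916
grip_force: 1.0
```

move_arm([
  [0, 0, 0, -0.14, -1],
  [0, 0, 0, -0.14, -1],
  [0, 0, 0, -0.14, -1],
  [0, 0, 0, -0.14, -1],
  [0, 0, 0, -0.14, -1],
  [0, 0, 0, -0.14, -1],
  [0, 0, 0, -0.14, -1],
  [0, 0, 0, -0.14, -1],
  [0, 0, 0, -0.14, -1],
  [0, 0, 0, -0.14, -1],
  [0, 0, 0, -0.14, -1],
  [0, 0, 0, -0.14, -1],
])

```text
time: 19.7
tool_pos: [0.5055, 0.1338, 0.1105]
tool_rot: [-3.14, -0.001, -1.113]
contact_force: [-0.3, -1.8, -1.6]
opening: 0.0916
grip_force: 1.1
```

```bash
python3 - <<'E'
from h import *
s=grab("side");o=monitor.observe();print(o["torque"],o["tool_pos"],o["tool_rot"],o["qpos"][5])
cv2.imwrite("pics/s8.png",cv2.resize(s[150:250,150:280],(780,600),interpolation=cv2.INTER_CUBIC))
E
```

```text
[7.70164367e-03 1.99903526e-01 1.31271401e-04] [0.50545759 0.13382929 0.11055431] [-3.14039329e+00 -9.24392315e-04 -1.12004742e+00] 2.803636428395603
```

View pics/s8.png

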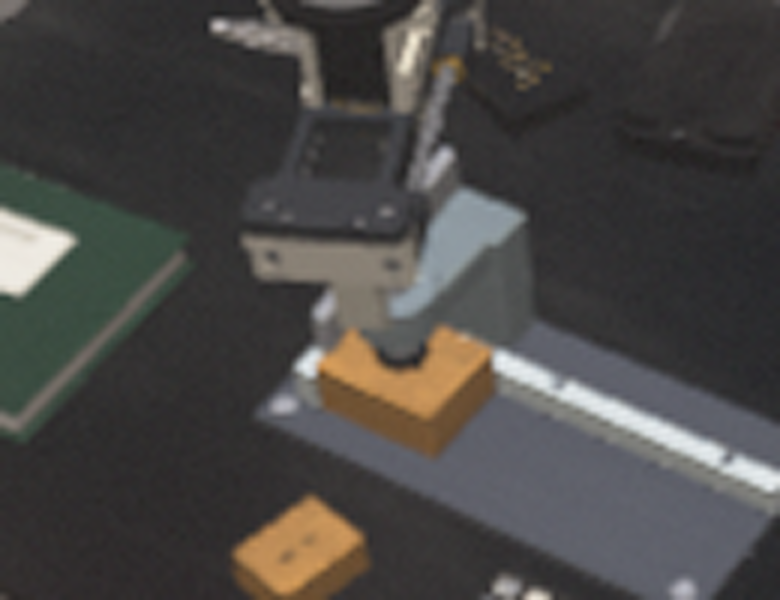

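The wings turned half way (ends near (435,170) and (325,315)) and the pad came lower, so the thread is running. I'll regrasp half a turn back.

move_arm([
  [0, 0, 0, 0.04, -1],
  [0, 0, 22, 0, -1],
  [0, 0, 23, 0, -1],
  [0, 0, 0, 0.14, -1],
  [0, 0, 0, 0.14, -1],
  [0, 0, 0, 0.14, -1],
  [0, 0, 0, 0.14, -1],
  [0, 0, 0, 0.14, -1],
  [0, 0, 0, 0.14, -1],
  [0, 0, 0, 0.14, -1],
  [0, 0, 0, 0.14, -1],
  [0, 0, 0, 0.14, -1],
])

```text
time: 20.95
tool_pos: [0.5053, 0.1342, 0.1556]
tool_rot: [3.142, -0.002, 0.201]
contact_force: [-0.3, -0.8, -0.0]
opening: 0.0918
grip_force: 0.0
```

move_arm([
  [0, 0, 0, 0.14, -1],
  [0, 0, 0, 0.14, -1],
  [0, 0, 0, 0.14, -1],
  [0, 0, 0, 0.14, -1],
  [0, 0, 0, 0.14, -1],
  [0, 0, 0, 0.14, -1],
  [0, 0, 0, 0.14, -1],
  [0, 0, 0, 0.14, -1],
  [0, 0, 0, 0.14, -1],
  [0, 0, 0, 0.14, -1],
  [0, 0, 0, 0.14, -1],
  [0, 0, 0, 0.14, -1],
])

```text
time: 22.15
tool_pos: [0.5053, 0.1342, 0.1556]
tool_rot: [3.14, 0.0, 1.881]
contact_force: [-0.0, 0.4, -0.0]
opening: 0.0921
grip_force: 0.0
```

move_arm([
  [0, 0, 0, 0.14, -1],
  [0, 0, 0, 0.14, -1],
  [0, 0, 0, 0.14, -1],
  [0, 0, 0, 0.12, -1],
  [0, 0, 0, 0, -1],
])

```text
time: 22.65
tool_pos: [0.5052, 0.1342, 0.1554]
tool_rot: [3.14, 0.001, 2.416]
contact_force: [-0.3, 0.7, -0.9]
opening: 0.0918
grip_force: 0.0
```

move_arm([
  [0, 0, -24, 0, -1],
  [0, 0, -24, 0, -1],
  [0, 0, 0, -0.14, -1],
  [0, 0, 0, -0.14, -1],
  [0, 0, 0, -0.14, -1],
  [0, 0, 0, -0.14, -1],
  [0, 0, 0, -0.14, -1],
  [0, 0, 0, -0.14, -1],
  [0, 0, 0, -0.14, -1],
  [0, 0, 0, -0.14, -1],
  [0, 0, 0, -0.14, -1],
  [0, 0, 0, -0.14, -1],
])

```text
time: 23.85
tool_pos: [0.5047, 0.1337, 0.1067]
tool_rot: [3.141, 0.001, 1.006]
contact_force: [-2.2, -2.4, -1.6]
opening: 0.0919
grip_force: 1.1
```

move_arm([
  [0, 0, 0, -0.14, -1],
  [0, 0, 0, -0.14, -1],
  [0, 0, 0, -0.14, -1],
  [0, 0, 0, -0.14, -1],
  [0, 0, 0, -0.14, -1],
  [0, 0, 0, -0.14, -1],
  [0, 0, 0, -0.14, -1],
  [0, 0, 0, -0.14, -1],
  [0, 0, 0, -0.14, -1],
  [0, 0, 0, -0.14, -1],
  [0, 0, 0, -0.14, -1],
  [0, 0, 0, -0.14, -1],
])

```text
time: 25.05
tool_pos: [0.5049, 0.1339, 0.1067]
tool_rot: [3.141, -0.0, -0.674]
contact_force: [0.4, -1.5, -2.0]
opening: 0.0917
grip_force: 1.5
```

move_arm([
  [0, 0, 0, -0.14, -1],
  [0, 0, 0, -0.14, -1],
  [0, 0, 0, -0.14, -1],
  [0, 0, 0, 0, -1],
])

```text
time: 25.45
tool_pos: [0.5051, 0.1341, 0.1068]
tool_rot: [-3.141, -0.0, -1.089]
contact_force: [0.6, -0.8, 0.5]
opening: 0.0918
grip_force: 0.0
```

move_arm([
  [0, 0, 0, 0.04, -1],
  [0, 0, 20, 0, -1],
  [0, 0, 20, 0, -1],
  [0, 0, 0, 0.14, -1],
  [0, 0, 0, 0.14, -1],
  [0, 0, 0, 0.14, -1],
  [0, 0, 0, 0.14, -1],
  [0, 0, 0, 0.14, -1],
  [0, 0, 0, 0.14, -1],
  [0, 0, 0, 0.14, -1],
  [0, 0, 0, 0.14, -1],
  [0, 0, 0, 0.14, -1],
])

```text
time: 26.65
tool_pos: [0.505, 0.1343, 0.1468]
tool_rot: [-3.141, -0.001, 0.223]
contact_force: [0.2, -0.3, -0.6]
opening: 0.0919
grip_force: 0.0
```

move_arm([
  [0, 0, 0, 0.14, -1],
  [0, 0, 0, 0.14, -1],
  [0, 0, 0, 0.14, -1],
  [0, 0, 0, 0.14, -1],
  [0, 0, 0, 0.14, -1],
  [0, 0, 0, 0.14, -1],
  [0, 0, 0, 0.14, -1],
  [0, 0, 0, 0.14, -1],
  [0, 0, 0, 0.14, -1],
  [0, 0, 0, 0.14, -1],
  [0, 0, 0, 0.14, -1],
  [0, 0, 0, 0.14, -1],
])

```text
time: 27.85
tool_pos: [0.505, 0.1343, 0.1468]
tool_rot: [3.141, -0.0, 1.903]
contact_force: [0.3, -0.1, -0.2]
opening: 0.0916
grip_force: 0.0
```

move_arm([
  [0, 0, 0, 0.14, -1],
  [0, 0, 0, 0.14, -1],
  [0, 0, 0, 0.14, -1],
  [0, 0, 0, 0.1, -1],
  [0, 0, -20, 0, -1],
  [0, 0, -21, 0, -1],
  [0, 0, 0, 0, -1],
])

```text
time: 28.55
tool_pos: [0.5033, 0.1341, 0.1035]
tool_rot: [-3.139, -0.003, 2.416]
contact_force: [-0.4, -0.1, 0.1]
opening: 0.0919
grip_force: 0.0
```

move_arm([
  [0, 0, 0, -0.14, -1],
  [0, 0, 0, -0.14, -1],
  [0, 0, 0, -0.14, -1],
  [0, 0, 0, -0.14, -1],
  [0, 0, 0, -0.14, -1],
  [0, 0, 0, -0.14, -1],
  [0, 0, 0, -0.14, -1],
  [0, 0, 0, -0.14, -1],
  [0, 0, 0, -0.14, -1],
  [0, 0, 0, -0.06, -1],
  [0, 0, 0, 0, -1],
])

```text
time: 29.65
tool_pos: [0.5052, 0.1341, 0.1064]
tool_rot: [3.141, -0.0, 1.095]
contact_force: [-1.0, -0.9, -0.0]
opening: 0.0923
grip_force: 0.3
```

move_arm([
  [0, 0, 0, -0.04, -1],
  [0, 0, 0, -0.04, -1],
  [0, 0, 0, -0.04, -1],
  [0, 0, 0, 0, -1],
])

```text
time: 30.05
tool_pos: [0.5051, 0.134, 0.1061]
tool_rot: [3.141, -0.0, 0.977]
contact_force: [-1.0, -1.4, 0.3]
opening: 0.0919
grip_force: 0.7
```

```bash
python3 -c "
from h import *
o=monitor.observe();print(o['torque'],o['tool_rot'],o['joint_efforts'],o['contact_force'])"
```

```text
[-0.38948249  0.20709347  0.06009091] [ 3.14069281e+00 -4.10276298e-04  9.76750875e-01] [  0.63804796 -45.12440443 -20.43303967   0.4517634   -0.20309891
   0.47828324] [-1.0314623  -1.38193815  0.31928705]
```

move_arm([
  [0, 0, 0, -0.04, -1],
  [0, 0, 0, -0.03, -1],
  [0, 0, 0, -0.03, -1],
  [0, 0, 0, 0, -1],
])

```text
time: 30.45
tool_pos: [0.5044, 0.1336, 0.1057]
tool_rot: [3.141, 0.002, 0.878]
contact_force: [-2.4, -5.2, 2.6]
opening: 0.0917
grip_force: 5.0
```

move_arm([
  [0, 0, 0, -0.03, -1],
  [0, 0, 0, -0.03, -1],
  [0, 0, 0, 0, -1],
])

```text
time: 30.75
tool_pos: [0.5044, 0.1335, 0.1057]
tool_rot: [3.139, 0.004, 0.831]
contact_force: [-0.9, -6.0, 1.5]
opening: 0.0918
grip_force: 69.2
```

```bash
python3 -c "
from h import *
o=monitor.observe();print(o['torque'],o['tool_rot'],o['joint_efforts'],o['contact_force'])"
```

```text
[-0.49460227  0.9115359   7.02206523] [3.13851952 0.00364321 0.83110016] [ -4.1243805  -44.76789236 -21.24845088   4.84570205  -1.10296939
   7.09725872] [-0.91751303 -5.97575895  1.51006034]
```

The torque jumped to 7 N m, so the screw is on its stop. I'll back off, lift and retreat.

move_arm([
  [0, 0, 0, 0.08, -1],
  [0, 0, 0, 0.12, -1],
  [0, 0, 25, 0, -1],
  [0, 0, 40, 0, -1],
  [0, 0, 40, 0, -1],
  [0, -40, 0, 0, -1],
  [0, -40, 0, 0, -1],
  [0, -40, 0, 0, -1],
  [0, -40, 0, 0, -1],
  [0, -40, 0, 0, -1],
  [0, 0, 0, 0, -1],
  [0, 0, 0, 0, -1],
])

```text
time: 31.95
tool_pos: [0.5051, -0.0661, 0.2105]
tool_rot: [3.141, -0.002, 1.012]
contact_force: [0.3, -0.2, 0.7]
opening: 0.0918
grip_force: 0.0
```

```bash
python3 - <<'E'
from h import *
s=grab("side");t=grab("top")
c=np.zeros((600,800,3),np.uint8);c[:400,:520]=cv2.resize(s[150:250,150:280],(520,400),interpolation=cv2.INTER_CUBIC);c[400:600,:]=cv2.resize(t[205:255,200:400],(800,200),interpolation=cv2.INTER_CUBIC)
cv2.imwrite("pics/m9.png",c)
for dz in(-.009,-.019):
    print((proj("side",(.5048,.1332,.1495+dz))-150+.5)*4-.5)
E
```

```text
[254.9073378  139.52775474]
[256.36825446 149.75688504]
```

View pics/m9.png

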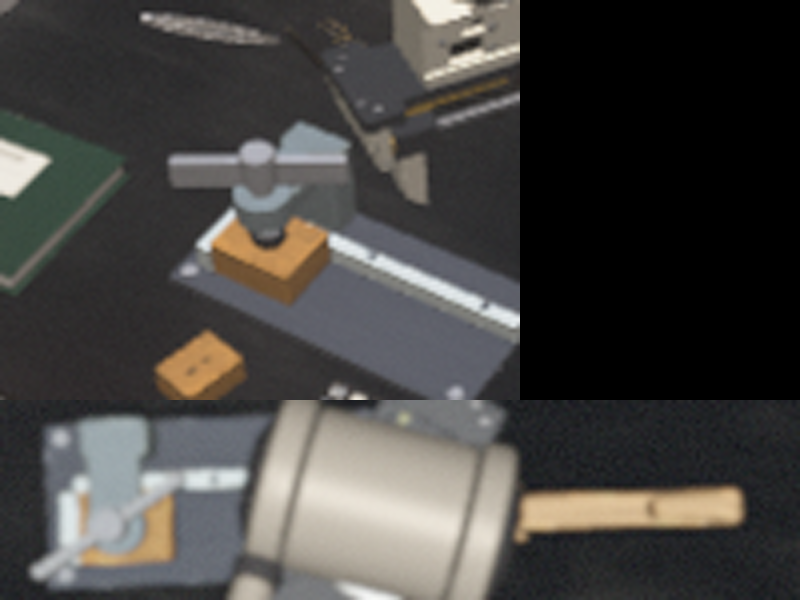

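The hub top is at row 152, with 150 predicted when fully in. The pad is on the block, the block is home, the stick is flat and the arm is clear.

```bash
python3 -c "
from cell import workorder
print(workorder.hand_in())"
```

```text
the job is handed in; nothing more can be done
None
```

I handed the job in at about 32 s, though `hand_in()` returned no verdict: the block is home against the fence and end stop, the screw dropped into its thread and was run in to its stop with the pad on the block, and the stick lies flat on the worktop.

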